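# Release a cartridge tray and catch it with the other finger

### The job

On the cartridge dispenser, press the orange key down with one fingertip so that the spring pops the tray of cartridges out along its track, and stop the tray with the other finger after it has come out by at least 15 mm but while all of it is still on the track. Finish holding like that: one finger keeping the key down, the other still holding the tray back. Do not grip, lift or tip the tray, and leave everything else on the table alone.

Things in the scene. Friction and masses are not known exactly. Their poses are not given: they have to be found in the camera images.
- dispenser: Fixed cartridge dispenser on a grey base plate (235 x 115 mm, 8 mm thick). Origin: on the table, under the centre line of its straight level track; x runs along the track from the open end to the white spring housing, y from the track towards the orange key, z up. Housing: x = 64 to 152 mm, 46 mm wide, 56 mm high; a plunger rod with red knob sticks out behind to x = 184 mm.
- tray: White tray block with six glass cartridges, loose in the track, about 100 g; 44 mm long (along x), 34 mm wide, 36 mm high (56 with cartridges). Origin: centre of its underside, 15 mm above the table; axes parallel to the dispenser's. It starts at dispenser x = 30 mm, y = 0 and comes out along -x. Clear of the catch after 12 mm of travel; after 80 mm its front leaves the track.
- tray_front (a point): Middle of the tray's front face (blue stripe), 18 mm above the track floor, 33 mm above the table; at dispenser x = 8 mm at the start. It leads when the tray pops out; a finger standing in front of it stops the tray.
- pusher (a joint): Travel in m of the red damped spring pusher behind the tray: 0 at the start, 0.118 at most. Once the tray is released it drives it along -x at about 50 to 60 mm/s, slowing to 20 to 35 mm/s, with about 4 N at first and 2.5 N near the open end; left alone it pushes the tray off the open end in about 2 to 4 s.
- key (a joint): How far the orange spring key is pressed, in m: 0 up, 0.009 fully down. It needs about 1.5 N to start and 4 N at full depth. Beyond about 6 mm the steel catch in front of the ear at the tray's rear has dropped and the tray is released. The key springs up when let go.
- key_top (a point): Centre of the flat top of the orange key: 41 mm above the table when up, 32 mm when fully down; dispenser x = -30, y = 71.5 mm. The top is 60 mm long (along x), 25 mm wide (along y); its inner edge is 42 mm from the tray's side. The key's steel link lies inward of it at x = -1 to 40 mm, top at z = 25 mm.
- track_end (a point): Point on the track floor on the centre line at the open end: dispenser x = -75 mm, y = 0, 15 mm above the table. The floor runs from here to the housing. A 4 mm thick steel rail stands along each side of it (y = +/-20.5 mm), rail tops 24 mm above the table, so a fingertip 30 mm above the table clears the rails and still meets the tray.
- syringe: Bystander, leave alone: steel cartridge syringe with three finger rings, lying flat, 190 mm long, 16 mm high. Origin: underside, near its middle.
- mirror: Bystander, leave alone: steel dental mirror lying flat, about 155 mm long, 8 mm high. Origin: underside, near its middle.
- dish: Bystander, leave alone: small green glass dish, 48 mm across, 22 mm high. Origin: underside, near its middle.
- vial: Bystander, leave alone: small amber jar with white cap, 32 mm across, 55 mm high. Origin: underside, near its middle.
- carton: Bystander, leave alone: white carton with orange band, 70 x 100 x 75 mm high. Origin: underside, near its middle.
- tin: Bystander, leave alone: steel tin with green lid, 60 x 90 x 38 mm high. Origin: underside, near its middle.
- tape: Bystander, leave alone: blue roll of tape lying flat, 54 mm across, 20 mm high. Origin: underside, near its middle.
Not all that is in view belongs to the job. There is more than one size of the tray; the one meant has the size given above.

How it is judged:
On the way, in this order (a step that is already met when the one before it is completed fails the run):
1. the key is pressed down with a finger (value of joint key above 0.005 m and contact force between the fingers and dispenser above 0.5 N).
2. the tray has popped out and is stopped by a finger while the key is down (x of tray in the frame of dispenser between -0.05 and 0.0185 m and contact force between the fingers and tray above 0.4 N and value of joint key above 0.006 m and contact force between the fingers and dispenser above 0.5 N and linear speed of tray below 0.01 m/s), for 0.3 s.
At the end, for the whole second after the job is handed in: The key is held down by a finger (more than 6 mm), the tray rests against a finger (more than 0.4 N) after 12 to 80 mm of travel, still (under 10 mm/s), flat on the track floor (within 5 mm, tilt under 0.15 rad) (all of step 2 and z of tray in the frame of dispenser between 0.012 and 0.02 m and angle between tray's own z axis and vertical below 0.15 rad); the arm keeps its last pose, push and grip.
It fails at once if the tray is lifted, tipped or falls off the track (z of tray in the frame of dispenser above 0.025 m or z of tray in the frame of dispenser below 0.008 m or angle between tray's own z axis and vertical above 0.3 rad).
It fails at once if a bystander is disturbed (distance of any of syringe, mirror, dish, vial, carton, tin, tape from where it was at the start of the episode above 0.015 m).
It also fails if it takes over 29 s, if anything falls off the work surface, if the arm or the gripper's body presses on something with over 40 N, if the wrist force passes 120 N, or if a joint passes its speed limit or range.

### The arm

A 6-joint arm with a two-finger parallel gripper is mounted at the origin on the work surface. World frame = base frame: x ahead of the robot, y to its left, z up, the work surface at z = 0. Lengths are in m, angles in rad, forces in N, time in s.
With the tool pointing down it reaches from about 0.275 to 0.775 m from the base axis. Payload 14.6 kg.
Tool frame: the origin (TCP) lies on the centre line of the jaws, within the pads' length; the fingertips stand 19 mm ahead of it and the grasp point (between the pads) is the TCP (tips_ahead is the distance from the TCP to the fingertips, in m); z points along the fingers, y is the direction in which the jaws open and shut (so a half turn about z gives the same grasp; the last joint's range is limited). The gripper opens to 85 mm and grips with 20 to 120 N. Pads are 22 mm wide; open, the fingers measure 114 mm over their backs; the gripper's body (76 mm by 85 mm) begins 54 mm behind the grasp point. The pads swing forward as they close: fully open they stand 13 mm farther back than shut.
Start: joints at [-1.407, 0.263, -0.048, 1.259, 0, 1.415], TCP at [0.165, -0.499, 0.25] pointing down, gripper open.
Joint ranges: [-2.65, 2.65], [-0.89, 1.7], [-1.18, 1.37], [-2.13, 2.11], [-1.35, 1.29], [-3.14, 3.14]. Speed limits (rad/s): [1.89, 1.89, 2.57, 2.79, 3.14, 3.14].

### API

Orientations are given as a 3x3 rotation matrix whose columns are the frame's x, y, z axes.
In Python, from rig import read_state, get_image, camera_model, sign_off, find_in, landmark_of, tips_ahead gives the robot as it stands. The module is installed in compiled form; this text tells all that it offers.
- The arm moves only by the tool send_rows, never from a script. Its argument "motion" is one flat list of numbers, 5 for each row, row after row: the finger opening in mm, from 0 to 85.4, then the shift along the tool's x, y, z in mm, then the turn about the tool's z in rad. A call has 1 to 5 rows; each row shifts and turns the commanded pose from where the row before left it, along the tool's axes as they then stand; what a row does not reach is not made up. A row lasts 1/10 s, in which the tool goes at most 50 mm and 8.59 degrees, less where a joint would pass 70% of its speed; a pose out of reach is approached as far as the arm can. A call with a gripper value outside its range is refused whole. The fingers move at their own pace and stop on an object; "grip_force" is the grip in N (left out, the last holds). Time passes only in rows, so rows that do not move let the fingers close. It gives the time, the measured TCP pose, the force and the opening at its end, in the units of the state.
- read_state(): the state, without advancing time (a new reading comes with each control period).
- get_image(name): name is "side" or "top"; returns the picture (480x640x3 uint8, blue, green, red); there is no depth.
- camera_model(name): a dict with "fx", "fy", "cx", "cy" (pixels), "R" (3x3) and "t" (3): a world point X has camera coordinates R X + t. Camera axes: x right, y down, z forward; pixel columns grow to the right and rows downward; lengths in m; the calibration is good to about 2 mm. A picture is of the moment at which its call begins. camera_model takes no time and is no camera call.
- sign_off(): hands the job in, once; it reports no verdict.
Trained networks look in the newest picture that a camera, given by its name, has taken for a name from the list of things; names that differ only in an ending like _2 or _b are one class to them, and where a whole thing is asked for, a point or a joint stands for the part that bears it (a point fixed in the world has none). Each returns a list of dicts, best first, with "score" (0 to 1); they miss things now and then, are a little off and sometimes report something else, mostly with a low value. They report only what shows in the picture. A call takes as long as a camera call. They do not tell look-alikes from the thing itself.
- find_in(camera, thing): "rect" ([centre column, centre row, width, height] in pixels, round what is visible of it).
- landmark_of(camera, thing): "uv" ([column, row] in pixels: a listed point, or the origin of a listed thing).
The state is a dict: "clock": time; "q": joint angles; "qd": joint speeds; "joint_efforts": joint torques, N m; "ee_pos": TCP position; "ee_rot": TCP orientation; "wrist_force": force on the tool from outside, world axes, zero at the start; "moment": the same for the moment, N m; "width": opening from 0.0 (shut) to 1.0 (fully open).
Only numpy, scipy, OpenCV 4.12 (cv2) and the standard library are available. Lean on these libraries where they do the work, as an engineer would, in place of code of your own. Each camera call takes 0.05 s, during which the arm holds its last target. There are 200 camera calls.

## Working session

There is one attempt and no reset: what is moved stays moved. The work goes in short steps, Python scripts to look and compute and a tool call to move; the robot and the scene stay as the last step left them, time stands still between calls to the robot, and variables do not carry over. Pictures are saved under pics/ and viewed, about 8 in all and at most 12, crops included, and the job is handed in when it is done.

Besides the shell and the picture viewer there is one more tool, called after ">>>" as a command line: name --argument value ..., lists and objects as JSON in quotes. send_rows: Moves the arm, as the interface text tells. Its arguments: {"type":"object","properties":{"motion":{"type":"array"},"grip_force":{"type":"number"}},"required":["motion"]}

```bash
mkdir -p pics; cat > h.py <<'E'
import numpy as np, cv2
from rig import *
def pt(cam,uv,z):
    c=camera_model(cam); R=np.array(c["R"]);t=np.array(c["t"])
    d=R.T@np.array([(uv[0]-c["cx"])/c["fx"],(uv[1]-c["cy"])/c["fy"],1]); o=-R.T@t
    return o+d*(z-o[2])/d[2]
def px(cam,X):
    c=camera_model(cam); p=np.array(c["R"])@X+np.array(c["t"])
    return np.array([c["fx"]*p[0]/p[2]+c["cx"],c["fy"]*p[1]/p[2]+c["cy"]])
E
python3 - <<'E'
from h import *
np.set_printoptions(precision=4,suppress=True)
a=get_image("top");b=get_image("side")
cv2.imwrite("pics/top0.png",a);cv2.imwrite("pics/side0.png",b)
for cam in("top","side"):
    c=camera_model(cam);print(cam,c["fx"],-np.array(c["R"]).T@np.array(c["t"]))
    for n,z in(("key_top",.041),("tray_front",.033),("track_end",.015),("tray",.015),("dispenser",0)):
        for r in landmark_of(cam,n)[:3]: print(n,round(r["score"],2),np.round(r["uv"],1),pt(cam,r["uv"],z))
s=read_state();print(s["clock"],s["ee_pos"],s["ee_rot"],s["width"],tips_ahead)
E
```

```text
top 516.7622241642448 [ 0.4187 -0.0014  1.2424]
key_top 0.97 [324.1 167.8] [ 0.6456 -0.0529  0.041 ]
tray_front 0.69 [348.2 263.5] [ 0.4205 -0.1067  0.033 ]
tray_front 0.65 [343.3 196. ] [ 0.5795 -0.0977  0.033 ]
tray_front 0.6 [409.8 249.5] [ 0.4516 -0.2521  0.033 ]
track_end 0.94 [310.9 206.8] [ 0.5567 -0.0212  0.015 ]
track_end 0.72 [489.9 230.5] [ 0.4954 -0.4495  0.015 ]
tray 0.97 [416.2 250.3] [ 0.45   -0.2711  0.015 ]
tray 0.74 [332.2 264.5] [ 0.4186 -0.0702  0.015 ]
dispenser 0.65 [343.4 195.7] [ 0.5847 -0.1005  0.    ]
side 443.4767134299305 [ 0.3204 -0.7654  0.6836]
key_top 0.8 [378.5 247.2] [ 0.6423 -0.064   0.041 ]
tray_front 0.76 [281.  281.5] [ 0.4115 -0.1151  0.033 ]
tray_front 0.73 [319.1 333. ] [ 0.4564 -0.2623  0.033 ]
tray_front 0.68 [354.6 263.7] [ 0.5766 -0.0964  0.033 ]
track_end 0.93 [336.5 248.3] [ 0.5583 -0.0181  0.015 ]
track_end 0.61 [381.  246.2] [ 0.6623 -0.0335  0.015 ]
tray 0.9 [277.8 280.5] [ 0.4079 -0.0926  0.015 ]
tray 0.83 [319.4 353.6] [ 0.4496 -0.2939  0.015 ]
tray 0.56 [360.7 276.3] [ 0.5846 -0.1194  0.015 ]
dispenser 0.77 [356.7 278. ] [ 0.5802 -0.108   0.    ]
dispenser 0.38 [444.9 356.6] [ 0.6773 -0.3424 -0.    ]
0.6 [ 0.1646 -0.4986  0.2503] [[ 0.9496  0.3134  0.0001]
 [ 0.3134 -0.9496 -0.    ]
 [ 0.      0.     -1.    ]] 1.0000209577523547 0.019
```

View pics/top0.png

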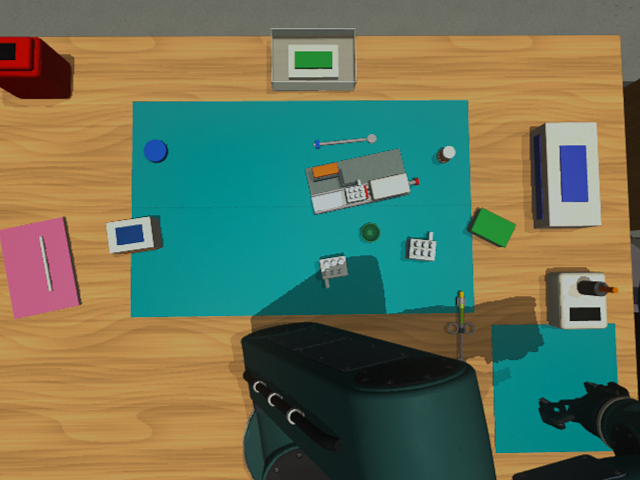

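View pics/side0.png

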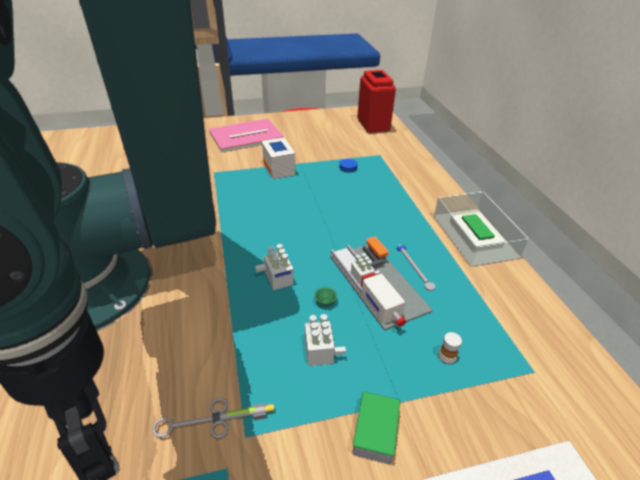

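The top view shows the dispenser at about (360,182), with the orange key at (327,170), the tray in the track at (355,192), and the open end on the left at (311,207). The two trays at (333,268) and (422,248) are loose look-alikes. I'll fit the planar pose next.

```bash
cat >> h.py <<'E'
def disp(p,P):
    c,s=np.cos(p[2]),np.sin(p[2]); P=np.atleast_2d(P)
    return np.c_[p[0]+c*P[:,0]-s*P[:,1],p[1]+s*P[:,0]+c*P[:,1],P[:,2]]
E
python3 - <<'E'
from h import *
from scipy.optimize import least_squares
np.set_printoptions(precision=4,suppress=True)
a=cv2.imread("pics/top0.png");b=cv2.imread("pics/side0.png")
obs=[("top",(310.9,206.8),(-.075,0,.015)),("side",(336.5,248.3),(-.075,0,.015)),("top",(343.3,196),(.008,0,.033)),("side",(354.6,263.7),(.008,0,.033)),
("top",(324.1,167.8),(-.03,.0715,.041)),("side",(378.5,247.2),(-.03,.0715,.041)),("top",(343.4,195.7),(0,0,0)),("side",(356.7,278),(0,0,0))]
# orange top face and red knob in top view
for nm,im,box in(("top",a,(300,140,425,220)),("side",b,(330,220,440,335))):
    h=cv2.cvtColor(im,cv2.COLOR_BGR2HSV);x0,y0,x1,y1=box
    for n,lo,hi in(("orange",(7,150,150),(18,255,255)),("red",(0,150,100),(5,255,255))):
        m=cv2.inRange(h,lo,hi);k=np.zeros_like(m);k[y0:y1,x0:x1]=m[y0:y1,x0:x1]
        N,_,st,ce=cv2.connectedComponentsWithStats(k)
        for i in range(1,N):
            if st[i,4]>8: print(nm,n,st[i],ce[i])
f=lambda p:np.concatenate([px(c,disp(p,P)[0])-uv for c,uv,P in obs])
r=least_squares(f,(.56,-.1,-1.3),loss="soft_l1");p=r.x;print(p,np.round(f(p).reshape(-1,2),1).tolist())
S=6
crop=cv2.resize(a[140:222,300:425],None,fx=S,fy=S,interpolation=cv2.INTER_CUBIC)
def box(x0,x1,y0,y1,z,col):
    q=np.array([px("top",X) for X in disp(p,[(x0,y0,z),(x1,y0,z),(x1,y1,z),(x0,y1,z)])])
    cv2.polylines(crop,[((q-(300,140)+.5)*S).astype(int)],True,col,1)
box(-.06,0,.059,.084,.041,(0,255,0));box(.064,.152,-.023,.023,.056,(0,255,0));box(.008,.052,-.017,.017,.051,(255,0,0));box(-.075,.064,-.0225,.0225,.024,(0,0,255))
cv2.imwrite("pics/ov.png",crop)
E
```

```text
top orange [313 163  25  14 243] [324.9465 169.4486]
top red [415 178   4   7  21] [416.7143 181.0952]
top red [364 186   4  13  23] [365.7826 191.6957]
side orange [367 238  21  18 196] [376.8878 246.3878]
side red [362 273  12   6  25] [367.32 275.44]
side red [397 317   8   9  48] [400.6458 321.2083]
[ 0.5788 -0.0957 -1.3831] [[0.3, -3.4], [3.1, 0.7], [2.5, -0.3], [2.6, 1.9], [-0.0, 0.9], [-1.2, -3.2], [-2.0, 2.4], [-2.3, -3.7]]
```

View pics/ov.png

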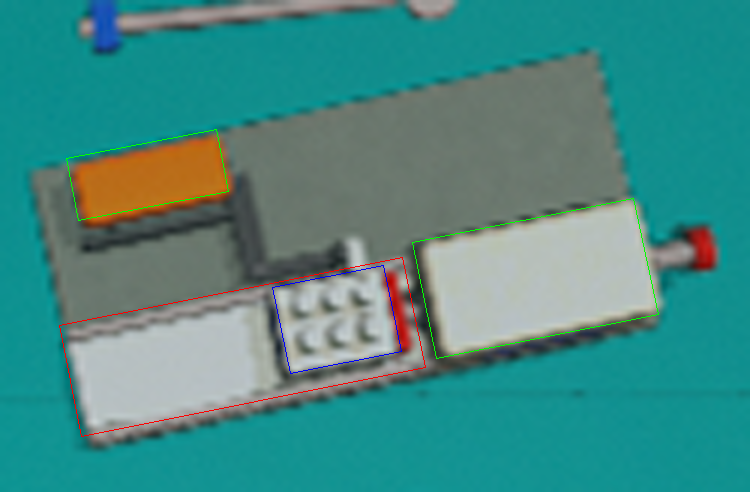

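The overlay sits about 1 px (2 mm) up and left, and 1° short in yaw. I'll refit using corners read off the crop: key top, housing top and red knob.

```bash
python3 - <<'E'
from h import *
from scipy.optimize import least_squares
np.set_printoptions(precision=4,suppress=True)
o=[((72,165),(-.06,.084,.041)),((220,135),(0,.084,.041)),((230,194),(0,.059,.041)),((418,244),(.064,.023,.056)),((635,200),(.152,.023,.056)),((657,312),(.152,-.023,.056)),((440,357),(.064,-.023,.056)),((292,375),(.008,-.017,.051)),((66,335),(-.075,.0225,.024)),((92,445),(-.075,-.0225,.022)),((702,250),(.179,0,.036))]
f=lambda p:np.concatenate([px("top",disp(p,P)[0])-(np.array(uv)/6-.5+(300,140)) for uv,P in o])
r=least_squares(f,(.56,-.1,-1.3),loss="soft_l1");p=r.x;print(p,np.round(f(p).reshape(-1,2),1).tolist())
np.save("p.npy",p)
for n,P in(("key",(-.03,.0715,.041)),("mid",(-.031,.036,.033))): print(n,disp(p,P)[0],px("side",disp(p,P)[0]))
print("tool x yaw",p[2]+np.pi, read_state()["clock"])
E
```

```text
[ 0.5772 -0.0974 -1.3687] [[-0.7, 0.1], [-0.4, -0.2], [0.2, 0.3], [-0.4, 0.1], [0.2, -0.4], [1.0, 0.1], [0.2, 0.5], [0.6, 0.3], [-0.5, -0.5], [-0.8, -0.3], [0.7, -0.2]]
key [ 0.6413 -0.0536  0.041 ] [376.5067 244.3565]
mid [ 0.6063 -0.0598  0.033 ] [362.3581 250.9679]
tool x yaw 1.7729245677711627 0.6
```

>>> send_rows --motion '[60, 37, -18.5, 0, 0, 60, 37, -18.5, 0, 0, 60, 37, -18.5, 0, 0, 60, 37, -18.5, 0, 0, 60, 37, -18.5, 0, 0]' --grip_force 20

```text
clock: 1.1
ee_pos: [0.3121, -0.3514, 0.2504]
ee_rot: [[0.95, 0.313, 0.0], [0.313, -0.95, -0.0], [0.0, 0.0, -1.0]]
wrist_force: [0.9, -0.2, 0.7]
width: 0.708
```

>>> send_rows --motion '[60, 37, -18.5, 0, 0, 60, 37, -18.5, 0, 0, 60, 37, -18.5, 0, 0, 60, 37, -18.5, 0, 0, 60, 37, -18.5, 0, 0]'

```text
clock: 1.6
ee_pos: [0.459, -0.2055, 0.2505]
ee_rot: [[0.95, 0.313, 0.0], [0.313, -0.95, -0.0], [0.0, 0.0, -1.0]]
wrist_force: [0.3, -1.3, 0.1]
width: 0.704
```

>>> send_rows --motion '[60, 37, -18.5, 0, 0, 60, 37, -18.5, 0, 0, 60, 37, -18.5, 0, 0, 60, 37, -18.5, 0, 0, 60, 37, -18.5, 0, 0]'

```text
clock: 2.1
ee_pos: [0.6057, -0.0596, 0.2503]
ee_rot: [[0.95, 0.314, 0.0], [0.314, -0.95, -0.0], [0.0, 0.0, -1.0]]
wrist_force: [0.6, 0.1, -0.6]
width: 0.701
```

>>> send_rows --motion '[60, 0, 0, 0, -0.14, 60, 0, 0, 0, -0.14, 60, 0, 0, 0, -0.14, 60, 0, 0, 0, -0.14, 60, 0, 0, 0, -0.14]'

```text
clock: 2.6
ee_pos: [0.6046, -0.061, 0.2502]
ee_rot: [[0.519, 0.855, -0.0], [0.855, -0.519, 0.0], [0.0, -0.0, -1.0]]
wrist_force: [-0.5, -0.0, -0.6]
width: 0.704
```

>>> send_rows --motion '[60, 0, 0, 10, -0.14, 60, 0, 0, 10, -0.14, 60, 0, 0, 10, -0.14, 60, 0, 0, 10, -0.14, 60, 0, 0, 10, -0.14]'

```text
clock: 3.1
ee_pos: [0.6046, -0.0611, 0.1999]
ee_rot: [[-0.153, 0.988, 0.0], [0.988, 0.153, -0.0], [-0.0, -0.0, -1.0]]
wrist_force: [0.1, 0.0, 0.5]
width: 0.705
```

>>> send_rows --motion '[60, 0, 0, 20, -0.05, 60, 1, 1.5, 20, 0, 60, 0, 0, 20, 0, 60, 0, 0, 15, 0, 60, 0, 0, 10, 0]'

```text
clock: 3.6
ee_pos: [0.6055, -0.0597, 0.1141]
ee_rot: [[-0.197, 0.98, -0.001], [0.98, 0.197, 0.0], [0.0, -0.001, -1.0]]
wrist_force: [-0.3, -0.4, 0.6]
width: 0.7
```

```bash
python3 - <<'E'
from h import *
np.set_printoptions(precision=4,suppress=True)
p=np.load("p.npy");s=read_state();e=np.array(s["ee_pos"]);R=np.array(s["ee_rot"])
c,q=np.cos(p[2]),np.sin(p[2]);d=e[:2]-p[:2];print(s["clock"],e,"in disp",c*d[0]+q*d[1],-q*d[0]+c*d[1],"yaw err",np.arctan2(R[1,0],R[0,0])-p[2]-np.pi,s["wrist_force"])
ims=[]
for cam in("top","side"):
    a=get_image(cam);
    for l in(-1,1):
        for zz in (.008,.019):
            u=px(cam,e+R@np.array([0,l*.037,zz]));cv2.circle(a,tuple(np.round(u).astype(int)),0,(255,0,255),-1)
    u=px(cam,disp(p,(-.03,.036,.04))[0]).astype(int);x,y=u
    ims.append(cv2.resize(a[y-50:y+50,x-65:x+65],None,fx=6,fy=6,interpolation=cv2.INTER_CUBIC)[:, :780])
    print(cam,x,y)
cv2.imwrite("pics/t1.png",ims[0]);cv2.imwrite("pics/s1.png",ims[1])
E
```

```text
3.6 [ 0.6055 -0.0597  0.1141] in disp -0.03120415820936394 0.03523723103630705 yaw err -0.004171124827053063 [-0.333  -0.3931  0.6408]
top 327 184
side 362 248
```

View pics/s1.png

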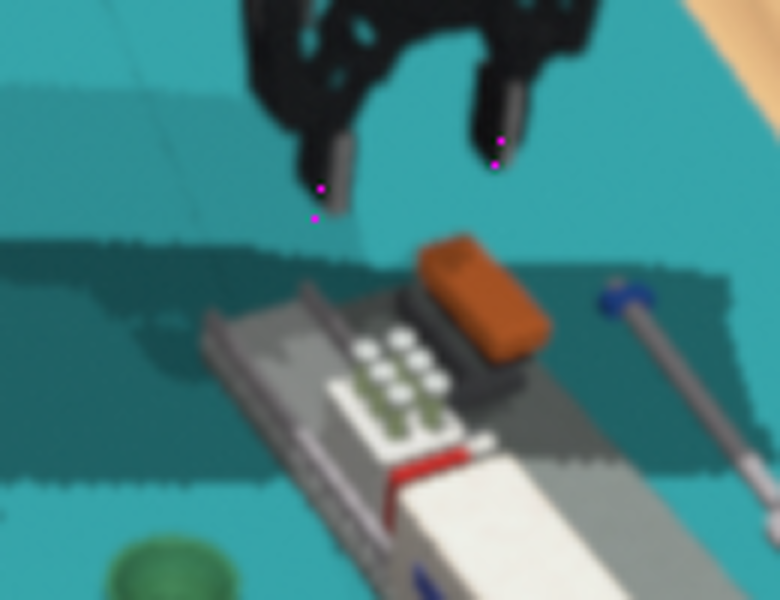

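View pics/t1.png

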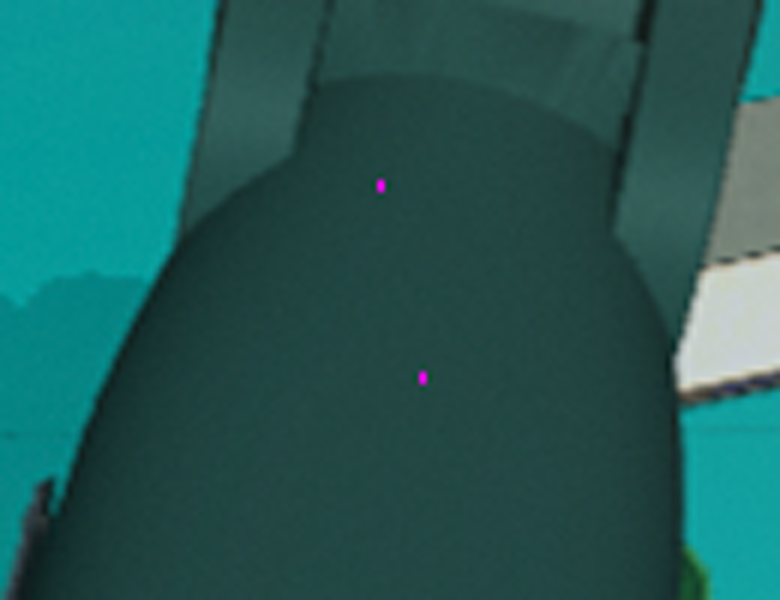

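The side crop shows both fingertips at the predicted points, about (325,215) and (497,165). They are in line with the free track and the key, clear of the tray by about 28 mm. The top view is blocked by the arm. Descending.

>>> send_rows --motion '[60, 0, 0, 15, 0, 60, 0, 0, 15, 0, 60, 0, 0, 10, 0, 60, 0, 0, 7, 0, 60, 0, 0, 0, 0]'

```text
clock: 4.2
ee_pos: [0.6057, -0.0598, 0.0679]
ee_rot: [[-0.197, 0.98, -0.001], [0.98, 0.197, 0.0], [0.0, -0.001, -1.0]]
wrist_force: [-0.2, -0.7, 0.1]
width: 0.701
```

```bash
python3 - <<'E'
from h import *
p=np.load("p.npy");a=get_image("side");s=read_state();print(s["ee_pos"],s["wrist_force"])
x,y=px("side",disp(p,(-.03,.036,.04))[0]).astype(int)
cv2.imwrite("pics/s2.png",cv2.resize(a[y-50:y+50,x-65:x+65],None,fx=6,fy=6,interpolation=cv2.INTER_CUBIC))
E
```

```text
[ 0.6059523  -0.05982977  0.06846831] [ 0.05563217 -0.92789566 -0.7731349 ]
```

View pics/s2.png

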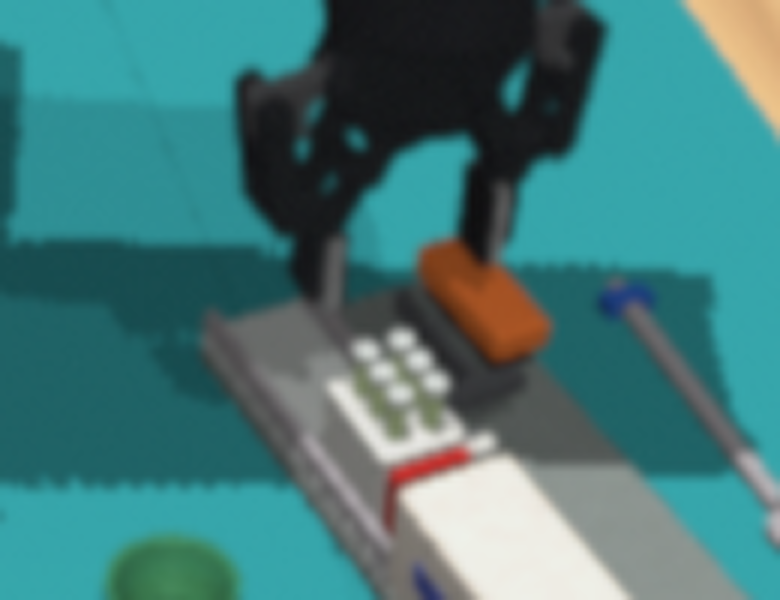

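The side crop shows the key finger about 8 mm above the key, with its tip at (487,262), and the track finger at (320,305). Both look slightly biased outward (+y). I'll check this with a model overlay before pressing.

```bash
cat > ov.py <<'E'
from h import *
import sys
p=np.load("p.npy");a=get_image("side");s=read_state();e=np.array(s["ee_pos"]);R=np.array(s["ee_rot"]);print(s["clock"],e,s["wrist_force"])
x,y=px("side",disp(p,(-.03,.036,.04))[0]).astype(int);o=np.array((x-50,y-35))
S=8;c=cv2.resize(a[y-35:y+38,x-50:x+50],None,fx=S,fy=S,interpolation=cv2.INTER_CUBIC)
def poly(P,col):
    q=np.array([px("side",X) for X in P]);cv2.polylines(c,[((q-o+.5)*S).astype(int)],True,col,1)
rect=lambda x0,x1,y0,y1,z:disp(p,[(x0,y0,z),(x1,y0,z),(x1,y1,z),(x0,y1,z)])
if len(sys.argv)<2:
    poly(rect(-.06,0,.059,.084,.041),(0,255,0));poly(rect(-.075,.064,.0185,.0225,.024),(0,0,255));poly(rect(-.075,.064,-.0225,-.0185,.024),(0,0,255));poly(rect(.008,.052,-.017,.017,.051),(255,0,0))
    for l in(-1,1): poly([e+R@np.array(v) for v in((-.011,l*.03,.019),(.011,l*.03,.019),(.011,l*.0445,.019),(-.011,l*.0445,.019))],(255,0,255))
cv2.imwrite("pics/ov_side_%d.png"%(s["clock"]*100),c);print("pics/ov_side_%d.png"%(s["clock"]*100))
E
python3 ov.py; cp pics/ov_side_*.png pics/latest.png
```

```text
4.3 [ 0.60614051 -0.05985924  0.0687601 ] [ 0.29901058  0.04078691 -0.09509831]
pics/ov_side_430.png
```

View pics/latest.png

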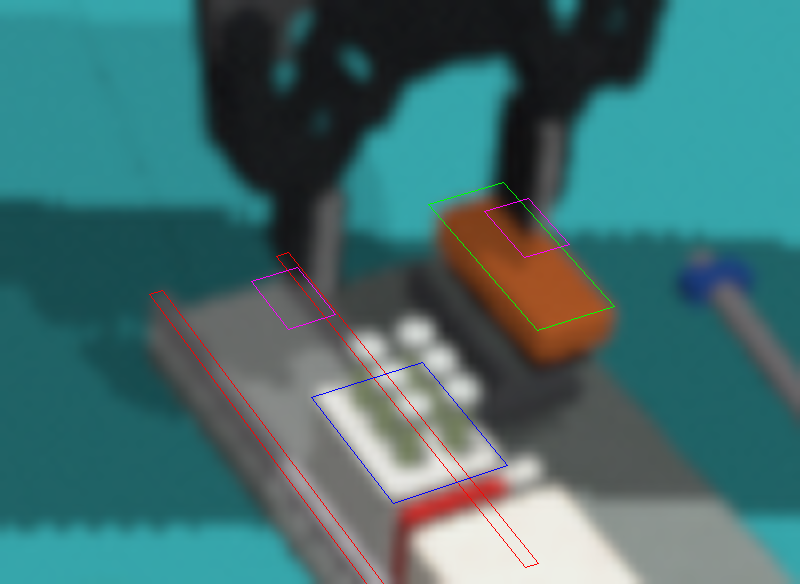

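The overlay agrees with the picture to about 1 px in-plane. The tips sit about 8–10 mm higher than the TCP+19 mm model, which fits with pads that stand back when open. The lateral alignment is good, so I'll descend by feel.

>>> send_rows --motion '[60, 0, 0, 4, 0, 60, 0, 0, 3, 0, 60, 0, 0, 3, 0, 60, 0, 0, 2, 0, 60, 0, 0, 0, 0]'

```text
clock: 4.8
ee_pos: [0.6057, -0.0598, 0.056]
ee_rot: [[-0.197, 0.98, -0.0], [0.98, 0.197, 0.0], [0.0, -0.0, -1.0]]
wrist_force: [0.3, -0.1, -0.1]
width: 0.703
```

>>> send_rows --motion '[60, 0, 0, 2, 0, 60, 0, 0, 2, 0, 60, 0, 0, 2, 0, 60, 0, 0, 0, 0, 60, 0, 0, 0, 0]'

```text
clock: 5.3
ee_pos: [0.606, -0.0598, 0.0503]
ee_rot: [[-0.197, 0.98, 0.0], [0.98, 0.197, -0.0], [-0.0, 0.0, -1.0]]
wrist_force: [0.4, 0.3, 1.2]
width: 0.701
```

>>> send_rows --motion '[60, 0, 0, 2, 0, 60, 0, 0, 1, 0, 60, 0, 0, 0, 0, 60, 0, 0, 0, 0]'

```text
clock: 5.7
ee_pos: [0.606, -0.0599, 0.0473]
ee_rot: [[-0.197, 0.98, 0.0], [0.98, 0.197, -0.0], [-0.0, 0.0, -1.0]]
wrist_force: [0.5, -1.0, 2.9]
width: 0.707
```

>>> send_rows --motion '[60, 0, 0, 2, 0, 60, 0, 0, 1, 0, 60, 0, 0, 0, 0, 60, 0, 0, 0, 0]'

```text
clock: 6.1
ee_pos: [0.6063, -0.0598, 0.0453]
ee_rot: [[-0.197, 0.98, 0.002], [0.98, 0.197, 0.0], [-0.0, 0.001, -1.0]]
wrist_force: [-2.9, 1.4, 17.8]
width: 0.701
```

Vertical force is 17.8 N, so the key (or something else) has bottomed. I'll look before going on.

```bash
python3 ov.py x; cp $(ls -t pics/ov_side_*.png|head -1) pics/latest2.png; python3 - <<'E'
from h import *
p=np.load("p.npy");c,q=np.cos(p[2]),np.sin(p[2])
get_image("side")
for r in landmark_of("side","tray_front")[:4]:
    X=pt("side",r["uv"],.033);d=X[:2]-p[:2];print(round(r["score"],2),np.round(r["uv"],1),c*d[0]+q*d[1],-q*d[0]+c*d[1])
s=read_state();print(s["ee_pos"],s["wrist_force"],s["moment"])
E
```

```text
6.15 [ 0.6062749  -0.05975224  0.04525334] [-3.22345438  0.65199987 16.59171047]
pics/ov_side_615.png
0.77 [350.8 257.8] -0.02138325034279739 0.001201428357939259
0.61 [282.1 279.3] -0.020997965992012 -0.16148500453648804
0.58 [313.6 331.2] 0.1293727929725058 -0.1589142580673056
[ 0.6062462  -0.05975175  0.0452356 ] [-3.98549727  0.97171702 17.55093992] [ 0.33263935  0.07861751 -0.20128294]
```

View pics/latest2.png

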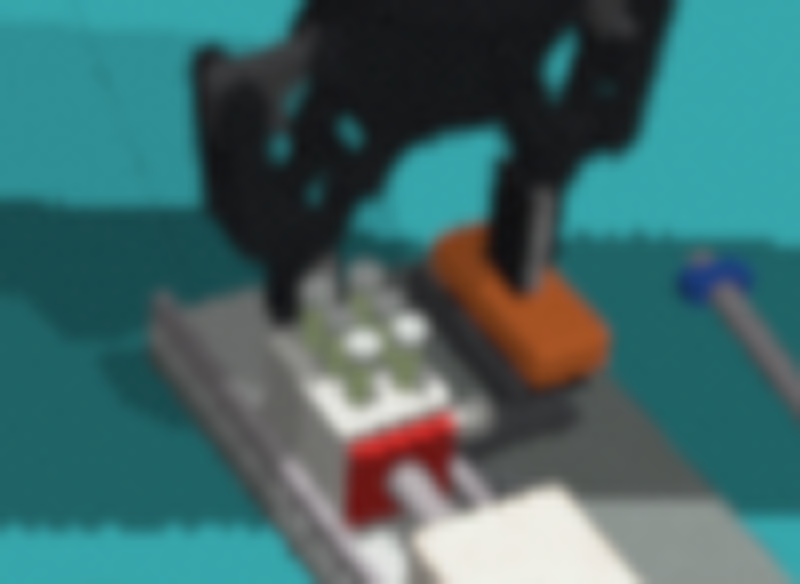

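The crop shows the tray popped out about 29 mm, with its front against the left finger near (285,320) and the red pusher extended at (400,465). It sits flat inside the rails, and the key is down under the right finger at (525,285). I'll ease the surplus key load slightly and hold.

>>> send_rows --motion '[60, 0, 0, -0.5, 0, 60, 0, 0, 0, 0, 60, 0, 0, 0, 0, 60, 0, 0, 0, 0, 60, 0, 0, 0, 0]'

```text
clock: 6.75
ee_pos: [0.6062, -0.0597, 0.0454]
ee_rot: [[-0.197, 0.98, 0.001], [0.98, 0.197, 0.0], [-0.0, 0.001, -1.0]]
wrist_force: [-2.3, 1.4, 12.9]
width: 0.702
```

```bash
python3 - <<'E'
from h import *
p=np.load("p.npy");c,q=np.cos(p[2]),np.sin(p[2])
for i in range(4):
    get_image("side")
    r=landmark_of("side","tray_front")[0];d=pt("side",r["uv"],.033)[:2]-p[:2]
    s=read_state();f=s["wrist_force"];print(s["clock"],round(r["score"],2),np.round([c*d[0]+q*d[1],-q*d[0]+c*d[1]],4),"F disp xyz",np.round([c*f[0]+q*f[1],-q*f[0]+c*f[1],f[2]],1),s["ee_pos"][2],s["width"])
E
```

```text
6.85 0.81 [-0.0165 -0.1608] F disp xyz [-0.6 -1.7 12.7] 0.04543528285038738 0.7061846030866683
6.95 0.79 [-0.0214 -0.158 ] F disp xyz [-1.5 -2.3 12.4] 0.045423291792874 0.7039767241520377
7.05 0.9 [-0.0124  0.0043] F disp xyz [-1.5 -2.  12.4] 0.04542811776640254 0.7060199646805334
7.15 0.77 [ 0.131 -0.156] F disp xyz [-2.  -1.5 13.4] 0.045444179082884784 0.7000813001953324
```

```bash
python3 ov.py x; cp $(ls -t pics/ov_side_*.png|head -1) pics/latest3.png; python3 -c "
import cv2;a=cv2.imread('pics/latest2.png');b=cv2.imread('pics/latest3.png');d=cv2.absdiff(a,b);print(d.mean(),d[250:530,150:480].max())"
```

```text
7.2 [ 0.60619595 -0.05972798  0.04545172] [-2.91128028  0.2440077  12.74336329]
pics/ov_side_720.png
0.6463862728310502 28
```

View pics/latest3.png

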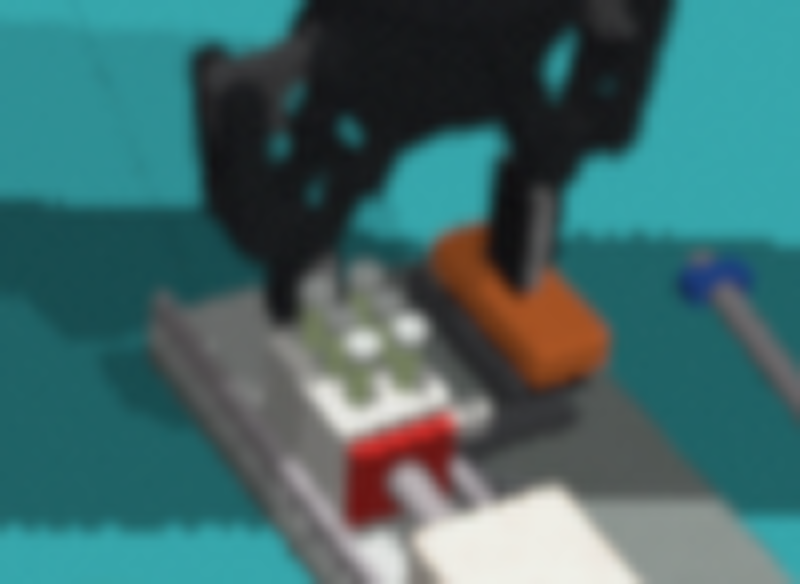

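The picture hasn't changed in over a second: the tray rests against the finger at (285,320), and the key is still down under the other at (525,285). Handing in.

```bash
python3 -c "
from rig import sign_off;print(sign_off())"
```

```text
the job is handed in; nothing more can be done
None
```

The job is handed in at about 7.2 s of the 29 s allowed. I set the gripper to 60 mm with its jaws across the dispenser, so one finger stood over the orange key and the other over the free track. Lowering it pressed the key to its stop, and the tray popped out and stopped against the track finger.

**Tray:** side pictures at 6.15 s and 7.20 s are the same to within noise. The tray is flat between the rails and resting on the finger, out by about 29 mm in the first reading (at least 15 mm was asked).

**Key:** it is down and bottomed out, with about 12.7 N of vertical force after I eased off from 17.8 N.

**Checks that were less clear:**
- **Tray position:** one later network reading put the tray front at x = -12 mm instead of -21 mm, and others picked up the look-alike trays. The unchanged picture supports -21 mm; both readings meet the travel limit.
- **Force on the tray:** the wrist force along the track was only about 0.6–2 N, below the pusher's 2.5–4 N. Friction on the key probably offsets part of it, so I infer the tray contact from the pusher and the picture rather than measuring it alone.
- **Fingertip height:** at this opening the tips were several millimetres short of the stated 19 mm ahead of the TCP. I found the key by force instead.

The arm stayed well above the bystanders on the way, but I did not check their positions afterwards.

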